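# Cap a sensor housing and hold it up to the inspection camera

### The arm

A 7-joint arm with a two-finger parallel gripper is mounted at the origin on the work surface. World frame = base frame: x ahead of the robot, y to its left, z up, the work surface at z = 0. Lengths are in m, angles in rad, forces in N, time in s.
With the tool pointing down it reaches from about 0.425 to 0.875 m from the base axis. Payload 8.4 kg.
Tool frame: the origin (TCP) lies at the very end of the fingers, on their centre line; the grasp point (between the pads) lies 19 mm behind it; z points along the fingers, y is the line along which they close (so a half turn about z gives the same grasp; the last joint's range is limited). The gripper opens to 85 mm and grips with 20 to 120 N. Pads are 22 mm wide; open, the fingers measure 114 mm over their backs; the gripper's body (76 mm by 85 mm) begins 54 mm behind the grasp point. The pads swing forward as they close: fully open they stand 13 mm farther back than shut.
Start: joints at [-1.369, 0.333, 0.04, 1.465, -0.013, 1.343, -0.059], TCP at [0.193, 0.621, 0.231] pointing down, gripper open.
Joint ranges: [-2.58, 2.58], [-0.38, 2.09], [-1.3, 1.39], [0.25, 2.4], [-1.5, 4.64], [0.08, 2.09], [-2.65, 2.65]. Speed limits (rad/s): [2.22, 2.22, 2.79, 2.79, 3.14, 3.14, 3.14].

### API

Orientations are given as [roll, pitch, yaw] about the fixed x, y, z axes, in that order (R = Rz(yaw) Ry(pitch) Rx(roll)).
In Python, from rig import * gives the robot as it stands.
- The arm moves only by the tool servo_tool, never from a script. Its argument "motion" is a list of rows, each a list of 3 entries, a list of its own where there are three numbers: the shift along the tool's x, y, z in m, then the turn, a rotation vector about the tool's x, y, z in degrees, then the closure, from -1 (fully open) to 1 (shut). In form: [[[dx, dy, dz], [rx, ry, rz], grip], ...]. A call has 1 to 5 rows; each row is the pose to reach, as a shift and turn from the pose commanded when the call began, along the tool's axes at that moment; what a row does not reach only later rows make up. A row lasts 1/8 s, in which the tool goes at most 62.5 mm and 10.7 degrees, less where a joint would pass 70% of its speed; a pose out of reach is approached as far as the arm can. A call with a gripper value outside its range is refused whole. The fingers move at their own pace and stop on an object; "squeeze" is the grip in N (left out, the last holds). Time passes only in rows, so rows that repeat a pose let the fingers close. It gives the time, the measured TCP pose, the force, the opening and the grip force at its end, in the units of the state.
- state(): the state, without advancing time (a new reading comes with each control period).
- read_camera(name): name is "scene" or "top" or "wrist"; returns the picture (384x512x3 uint8, red, green, blue); there is no depth.
- camera_params(name): a dict with "fovy" (degrees; the focal length in pixels is half the picture's height over the tangent of half this angle, whatever the lens; pixels are square), "cx", "cy" (the principal point, pixels), "eye" and "attitude" of the camera in the world. Camera axes: x right, y up, looking along -z (the intrinsics and any distortion apply to the point x, -y, -z); pixel columns grow to the right and rows downward; lengths in m; the calibration is good to about 2 mm. A picture is of the moment at which its call begins: read the wrist's pose just before it. camera_params takes no time and is no camera call; for the wrist camera it gives the pose at the moment of the call.
- job_done(): hands the job in; it is judged then, once.
The state is a dict: "t": time; "joint_pos": joint angles; "joint_velocities": joint speeds; "joint_torque": joint torques, N m; "tool_pos": TCP position; "ee_rot": TCP orientation; "ft_force": force on the tool from outside, world axes, zero at the start; "wrist_torque": the same for the moment, N m; "opening": finger opening in m; "gripper_force": force on a finger pad.
Only numpy, scipy, OpenCV 4.12 (cv2) and the standard library are available. Lean on these libraries where they do the work, as an engineer would, in place of code of your own. Each camera call takes 0.05 s, during which the arm holds its last target. There are 200 camera calls.

### The job

Close the white sensor housing that stands in the carrier on the conveyor: set the orange cap gently into its mouth, without letting it drop, so that it sits fully down and level all round, and let go of it. Then grip the housing by its body, lift it upright out of the carrier with the cap lying loose on it, and finish while holding it still and level in the air for the inspection camera: the side port turned towards the camera, the joint between cap and housing at the height of the lens and straight in front of it, with the centre line of the housing 17 cm from the lens. Leave the carrier on the belt where it is, leave the other caps, the finished housing and the screwdriver alone, and do not touch the camera.

Things in the scene. Friction and masses are not known exactly. Their poses are not given: they have to be found in the camera images.
- housing: white open-topped round plastic sensor housing, outer diameter 52 mm, 55 mm tall, wall 4 mm (mouth 44 mm inside), 100 to 200 g. Origin: centre of its underside; z up along its axis. A side port (steel nut and black gland, 24 mm diameter, 17 to 41 mm above the underside) sticks out along its own -y; grip the body across its own x, clear of the port. It stands upright in the carrier's nest.
- mouth (a point): centre of the housing's mouth, on its axis, 55 mm above its underside, at the rim on which the cap's flange rests: the joint between cap and housing
- port (a point): outer end of the housing's side port, 40.5 mm from the axis along the housing's -y, 29 mm above its underside
- cap: orange plastic cap, 35 g, loose fit. Origin: centre of its underside; z up. Spigot of 40 mm diameter from 0 to 6 mm, flange of 51 mm diameter from 6 to 14 mm (edge bevelled above 12.5; grip it here), boss of 20 mm diameter to 17 mm. Seated, its origin is 49 mm above the housing's underside. At the start it lies in a tray hole, flange on the tray's top, origin 12 mm above the work surface.
- cap_tray: black tray, 90 mm (its x) by 270 mm (its y) by 18 mm, fixed on the work surface. Three round holes of 44 mm, 10 mm deep, in a row along its y at -90, 0 and +90 mm, each holding a cap of one colour; which is where varies. Origin: centre of its underside.
- carrier: loose grey workpiece carrier on the belt, plate 85 x 85 x 12 mm with a black round nest ring on it (outer diameter 68 mm, inner 55 mm, top 24 mm above the underside), 400 g. The housing stands on the plate in the ring, 12 mm deep, 1.5 mm play all round: its wall is free from 12 to 55 mm above its underside. Origin: centre of its underside, on the belt.
- conveyor: fixed belt conveyor, at rest, 700 mm long along its y, 130 mm wide, belt top 60 mm above the work surface; steel guide rails along both edges of the belt rise to 72 mm. Origin: under its middle, on the work surface.
- camera_stand: fixed inspection camera: blue, black lens, white ring light (68 mm diameter), clamped to an aluminium post 250 mm tall on a dark foot plate. Origin: on the work surface under the camera body; it looks level along its own +y (roughly to the robot's left); z up. Post and foot lie behind, y from -90 to +10 mm; camera body 44 mm wide, 168 to 212 mm up.
- lens (a point): centre of the lens's front face, 60 mm ahead (+y) of the stand's origin, 190 mm above the work surface
- focus (a point): the point straight in front of the lens where the camera is focused: 170 mm from the lens's front, at lens height (190 mm above the work surface); nothing is there
- grey_cap: grey cap for another product, same shape as the orange one, in the tray; to be left alone
- blue_cap: blue cap for another product, same shape as the orange one, in the tray; to be left alone
- finished_housing: finished grey housing with a blue cap, 52 mm diameter, 66 mm tall, standing on the work surface; origin: centre of its underside; to be left alone
- screwdriver: red-handled screwdriver, 180 mm long, lying on the work surface; to be left alone
Things that resemble listed ones, but are neither listed nor needed, are in the scene too. What is meant by the cap is not green or pink, and is the larger of those in its own colour.

How it is judged:
By the outcome, as a careful person would: the job done as asked, in the order asked, and still so for the second after the job is handed in, while the arm keeps its last pose, push and grip.
It also fails if it takes over 64 s, if anything falls off the work surface, if the arm or the gripper's body presses on something with over 40 N, if the wrist force passes 120 N, or if a joint passes its speed limit or range.

## Working session

There is one attempt and no reset: what is moved stays moved. The work goes in short steps, Python scripts to look and compute and a tool call to move; the robot and the scene stay as the last step left them, time stands still between calls to the robot, and variables do not carry over. Pictures are saved under pics/ and viewed, at most 10 in all, crops included, and the job is handed in when it is done.

Besides the shell and the picture viewer there is one more tool, called after ">>>" as name(argument=value, ...), one argument or row to a line, values as JSON. servo_tool: Moves the arm, as the interface text tells. Its arguments: {"type":"object","properties":{"motion":{"type":"array","items":{"type":"array"}},"squeeze":{"type":"number"}},"required":["motion"]}

```bash
ls; mkdir -p pics
python3 - <<'E'
from rig import *
import cv2
for n in("scene","top"):
    im=read_camera(n); p=camera_params(n); print(n,p)
    cv2.imwrite(f"pics/{n}0.png",cv2.resize(im[:,:,::-1],(800,600),interpolation=cv2.INTER_CUBIC)); cv2.imwrite(f"pics/{n}_raw.png",im[:,:,::-1])
print(camera_params("wrist"))
s=state();print(s)
E
```

```text
pics
scene {'fovy': 44.63633033947159, 'cx': 255.89159930248314, 'cy': 184.7817931601494, 'eye': array([1.03546822, 0.4114091 , 0.95714709]), 'attitude': array([ 7.22963574e-01, -1.86094441e-03,  2.27742172e+00])}
top {'fovy': 55.28488834178208, 'cx': 253.7534823462082, 'cy': 195.3616343215406, 'eye': array([ 0.3056177 , -0.03899886,  0.94493293]), 'attitude': array([ 0.21265068,  0.00349566, -1.62149747])}
{'fovy': 61.5218592298268, 'cx': 259.2521356093778, 'cy': 195.99851785048483, 'eye': array([0.12050293, 0.64308564, 0.37253871]), 'attitude': array([-0.29823481,  0.00313265,  1.2680425 ])}
{'t': 0.1, 'joint_pos': array([-1.36919523,  0.33388637,  0.03987204,  1.46620242, -0.01335739,
        1.34329816, -0.0585018 ]), 'joint_velocities': array([-0.00046502, -0.00209771, -0.00188921, -0.00121941,  0.00102176,
        0.00125771, -0.00031966]), 'joint_torque': array([ 3.13871300e-03, -6.60016751e+01,  1.36958499e+00, -4.06482410e+01,
        1.71202014e-02,  8.76792648e-03, -5.26767724e-05]), 'tool_pos': array([0.19249894, 0.62039997, 0.2304708 ]), 'ee_rot': array([-3.14007018e+00,  1.44345026e-04,  2.84078484e+00]), 'ft_force': array([ 0.03518783, -0.32999061,  0.02799132]), 'wrist_torque': array([-0.01024241, -0.0242866 ,  0.03698985]), 'gripper_force': 0.0, 'opening': 0.08545643619502898}
```

View pics/scene0.png

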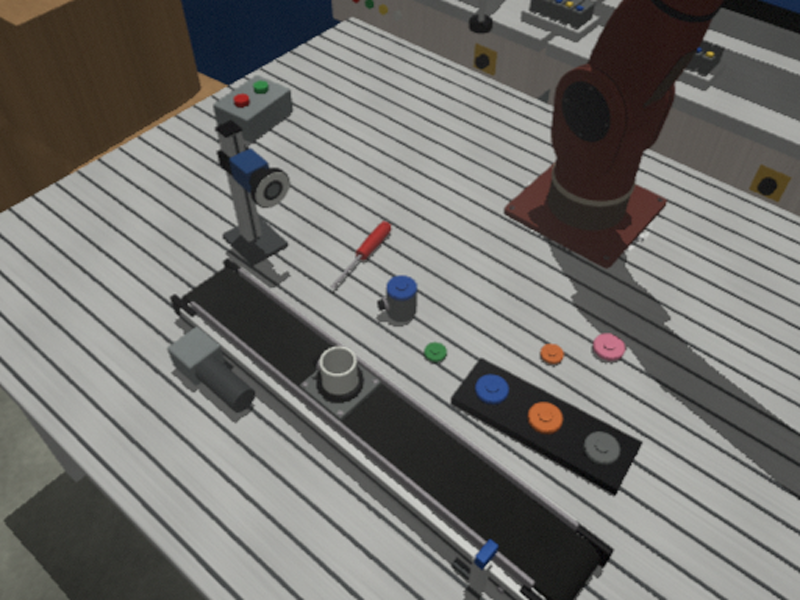

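View pics/top0.png

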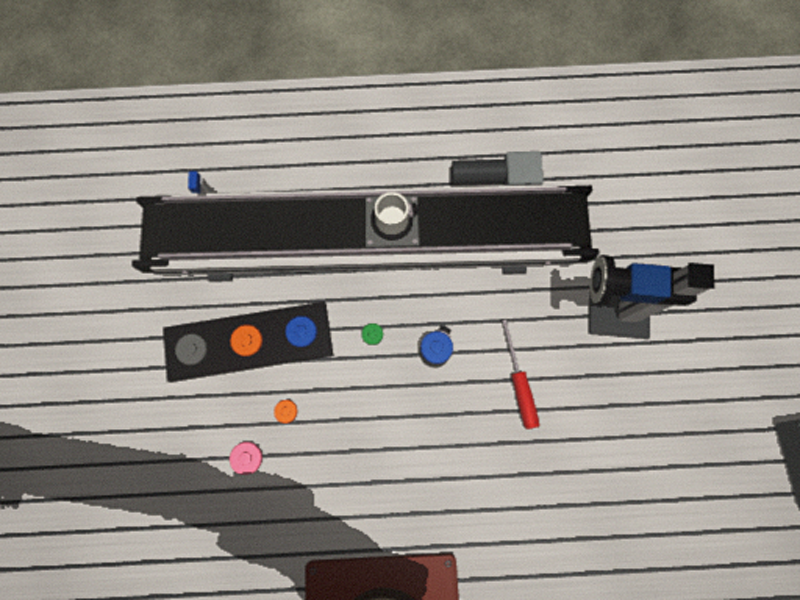

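The cap candidates, in scene view: orange in the tray's middle hole (545,417), loose small orange disc (552,354), green (435,352) and pink (609,347). The tray one is the larger orange, so it fits. I'll confirm it in an enlarged montage that also shows the housing port and the lens.

```bash
cat > h.py <<'E'
import numpy as np, cv2
from rig import *
from scipy.spatial.transform import Rotation as R
def cam(n,p=None):
    p=p or camera_params(n); f=192/np.tan(np.radians(p["fovy"]/2))
    return p["eye"],R.from_euler('xyz',p["attitude"]).as_matrix(),f,p["cx"],p["cy"]
def ray(c,u,v):
    e,M,f,cx,cy=c; d=M@np.array([(u-cx)/f,-(v-cy)/f,-1]); return e,d
def onz(c,u,v,z):
    e,d=ray(c,u,v); return e+d*(z-e[2])/d[2]
def proj(c,P):
    e,M,f,cx,cy=c; q=(np.atleast_2d(P)-e)@M; return np.c_[cx-f*q[:,0]/q[:,2],cy+f*q[:,1]/q[:,2]]
def tri(obs):
    A=np.zeros((3,3));b=np.zeros(3)
    for c,u,v in obs:
        e,d=ray(c,u,v); d=d/np.linalg.norm(d); Q=np.eye(3)-np.outer(d,d); A+=Q;b+=Q@e
    return np.linalg.solve(A,b)
def blobs(im,lo,hi,amin=20):
    m=cv2.inRange(cv2.cvtColor(im,cv2.COLOR_RGB2HSV),lo,hi)
    n,l,s,c=cv2.connectedComponentsWithStats(m)
    return [(c[i].round(2),s[i]) for i in range(1,n) if s[i][4]>=amin]
def crop(im,u,v,w,h,k):
    t=cv2.resize(im[v:v+h,u:u+w],None,fx=k,fy=k,interpolation=cv2.INTER_CUBIC)
    for x in range(0,w,10): cv2.putText(t,str(u+x),(x*k,8),0,.3,(255,0,255),1); cv2.line(t,(x*k,10),(x*k,14),(255,0,255),1)
    for y in range(0,h,10): cv2.putText(t,str(v+y),(0,y*k+4),0,.3,(255,0,255),1)
    return t
E
python3 - <<'E'
from h import *
T=cv2.imread("pics/top_raw.png")[:,:,::-1].copy();S=cv2.imread("pics/scene_raw.png")[:,:,::-1].copy()
ct,cs=cam("top"),cam("scene")
for n,im,c in(("t",T,ct),("s",S,cs)):
    for nm,lo,hi in(("orange",(5,130,100),(15,255,255)),("blue",(105,120,60),(125,255,255))):
        for b in blobs(im,lo,hi): print(n,nm,b[0],b[1][4],onz(c,*b[0],.027).round(4))
out=np.vstack([np.hstack([crop(T,225,112,50,50,8)[:,:400],crop(S,190,210,50,50,8)]),
 np.hstack([crop(T,370,155,80,40,5)[:200,:400],crop(S,140,85,80,40,5)])])
out=np.vstack([out])
print(out.shape); cv2.imwrite("pics/m1.png",out[:,:,::-1])
E
```

```text
t orange [157.06 217.44] 326 [0.4592 0.2015 0.027 ]
t orange [182.44 263.02] 174 [0.3424 0.1384 0.027 ]
t orange [280.59 378.38] 103 [ 0.0682 -0.0859  0.027 ]
t blue [123.58 115.67] 78 [0.7409 0.2929 0.027 ]
t blue [416.05 179.21] 501 [ 0.5248 -0.4665  0.027 ]
t blue [192.26 211.68] 322 [0.4694 0.1122 0.027 ]
t blue [279.03 222.05] 331 [ 0.4317 -0.106   0.027 ]
s orange [352.87 226.01] 136 [0.3578 0.1491 0.027 ]
s orange [348.69 266.42] 342 [0.4617 0.2044 0.027 ]
s blue [503.36   2.24] 100 [-0.9928  0.001   0.027 ]
s blue [158.17 103.11] 222 [ 0.3498 -0.5742  0.027 ]
s blue [256.57 183.96] 224 [ 0.4068 -0.1206  0.027 ]
s blue [314.42 248.44] 326 [0.4729 0.1157 0.027 ]
s blue [310.92 353.79] 153 [0.683  0.2583 0.027 ]
(600, 800, 3)
```

View pics/m1.png

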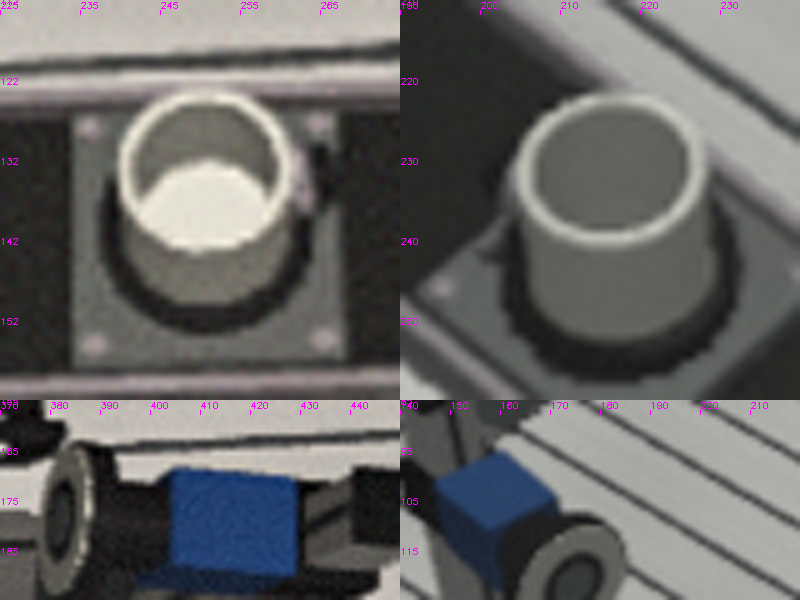

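The tray's orange cap is the right one: 326 px against 174 px for the loose disc. The port shows at right in the top view, about (264,134), so it points roughly towards world -y. Rim centres are top (250.6,132.7) and scene (216.5,231.2). The lens is at top (382.4,178) and scene (175,121).

Run:
```python
from h import *
ct,cs=cam("top"),cam("scene")
print("cap",tri([(ct,157.06,217.44),(cs,348.69,266.42)]))
print("mouth",tri([(ct,250.6,132.7),(cs,216.5,231.2)]),onz(ct,250.6,132.7,.127),onz(cs,216.5,231.2,.127))
print("lens",tri([(ct,382.4,178),(cs,175,121)]),onz(ct,382.4,178,.19),onz(cs,175,121,.19))
print("port",onz(ct,265,134,.101))
for uv in((239,128),(265,127),(236,155),(267,154)):print("carrier hole",onz(ct,*uv,.072))
for uv in((404.5,168.5),(429,171),(404,188),(429,190)):print("cam top corners",onz(ct,*uv,.212))
s=state();M=R.from_euler('xyz',s["ee_rot"]).as_matrix();print(M, M.T@(np.array([.46,.20,.23])-s["tool_pos"]))
e=camera_params("wrist");print("cam in tool",M.T@(e["eye"]-s["tool_pos"]), M.T@R.from_euler('xyz',e["attitude"]).as_matrix())
```

```text
cap [0.45959862 0.20305775 0.02294183]
mouth [ 0.63464572 -0.04399197  0.1236567 ] [ 0.63426676 -0.0453294   0.127     ] [ 0.63559454 -0.0406242   0.127     ]
lens [ 0.4909352  -0.31765145  0.19126066] [ 0.49218806 -0.3196564   0.19      ] [ 0.48973949 -0.31692491  0.19      ]
port [ 0.63951154 -0.08050063  0.101     ]
carrier hole [ 0.67055018 -0.01698291  0.072     ]
carrier hole [ 0.66981103 -0.0830043   0.072     ]
carrier hole [ 0.59921336 -0.00647535  0.072     ]
carrier hole [ 0.59781446 -0.08388405  0.072     ]
cam top corners [ 0.50465973 -0.35975703  0.212     ]
cam top corners [ 0.49668715 -0.40962775  0.212     ]
cam top corners [ 0.46337367 -0.3530289   0.212     ]
cam top corners [ 0.45655481 -0.40351768  0.212     ]
[[-9.55097442e-01  2.96291711e-01 -3.13231556e-04]
 [ 2.96291841e-01  9.55096280e-01 -1.49687387e-03]
 [-1.44345026e-04 -1.52246836e-03 -9.99998831e-01]] [-0.3800506  -0.32226338  0.00101629]
cam in tool [ 7.54642777e-02  1.18887531e-04 -1.42079147e-01] [[-0.00194555  0.95589904  0.29368904]
 [ 0.99999681  0.00138677  0.00211083]
 [ 0.00161046  0.29369221 -0.95589868]]
```

>>> servo_tool(
  motion=[
    [[-0.04,-0.034,0.005],[0,0,10],-1],
    [[-0.08,-0.068,0.01],[0,0,20],-1],
    [[-0.12,-0.1,0.015],[0,0,30],-1],
    [[-0.16,-0.136,0.02],[0,0,40],-1],
    [[-0.2,-0.17,0.025],[0,0,50],-1],
  ],
)

```text
t: 0.72
tool_pos: [0.3339, 0.3973, 0.2059]
ee_rot: [-3.141, 0.0, 1.962]
ft_force: [2.4, 0.2, 0.3]
opening: 0.0853
gripper_force: 0.0
```

```bash
cat >> h.py <<'E'
def go(target,tooly):
    "shift in tool axes and turn about tool z (deg) to bring TCP to target, closing line along world angle tooly (deg, mod 180)"
    s=state();M=R.from_euler('xyz',s["ee_rot"]).as_matrix()
    a=np.degrees(np.arctan2(M[1,1],M[0,1])); d=(tooly-a+90)%180-90
    tgt=R.from_euler('z',tooly,degrees=True).as_matrix()@np.array([[0,1,0],[1,0,0],[0,0,-1]]).astype(float)
    if np.dot(tgt[:,1],M[:,1])<0: tgt=tgt@np.diag([-1,-1,1])
    print("t",s["t"],"shift mm",(1e3*M.T@(np.array(target)-s["tool_pos"])).round(1),"turn",R.from_matrix(M.T@tgt).as_rotvec(degrees=True).round(2),"pos",s["tool_pos"].round(4),"open",round(s["opening"],4),"F",s["ft_force"].round(1),"q",s["joint_pos"].round(2))
E
python3 -c "
from h import *
go([.46,.20,.2],6.5)"
```

```text
t 0.725 shift mm [-230.5   41.3    5.9] turn [-2.000e-02  1.000e-02  1.593e+01] pos [0.3339 0.3973 0.2059] open 0.0853 F [2.4 0.2 0.3] q [-1.2   0.08  0.25  1.83 -0.02  1.24 -0.55]
```

>>> servo_tool(
  motion=[
    [[-0.05,0.009,0.0],[0,0,4],-1],
    [[-0.1,0.018,0.0],[0,0,8],-1],
    [[-0.15,0.027,0.0],[0,0,12],-1],
    [[-0.2,0.036,0.0],[0,0,16],-1],
    [[-0.23,0.041,0.005],[0,0,16],-1],
  ],
)

```text
t: 1.35
tool_pos: [0.4613, 0.2004, 0.2015]
ee_rot: [3.141, -0.0, 1.685]
ft_force: [0.2, 1.1, 0.8]
opening: 0.0853
gripper_force: 0.0
```

>>> servo_tool(
  motion=[
    [[0,0,0],[0,0,0],-1],
    [[0,0,0],[0,0,0],-1],
  ],
)

```text
t: 1.6
tool_pos: [0.4595, 0.2036, 0.2011]
ee_rot: [-3.141, -0.0, 1.689]
ft_force: [-1.1, 0.5, -0.2]
opening: 0.0856
gripper_force: 0.0
```

Run:
```python
from h import *
c=cam("wrist"); im=read_camera("wrist")
cv2.imwrite("pics/w1raw.png",im[:,:,::-1])
for nm,lo,hi in(("orange",(4,110,80),(16,255,255)),("blue",(105,110,60),(125,255,255))):
    for b in blobs(im,lo,hi,200): print(nm,b, onz(c,*b[0],.025).round(4))
go([.46,.20,.2],6.5)
cv2.imwrite("pics/w1.png",cv2.resize(im[:,:,::-1],(800,600)))
```

```text
orange (array([259.65, 173.76]), array([ 235,  149,   50,   50, 1967], dtype=int32)) [0.4591 0.204  0.025 ]
orange (array([148.36, 211.44]), array([132, 196,  34,  32, 873], dtype=int32)) [0.348  0.1503 0.025 ]
blue (array([259.11, 253.78]), array([ 236,  232,   47,   45, 1673], dtype=int32)) [0.4689 0.115  0.025 ]
t 1.65 shift mm [-4.   0.1  1.2] turn [-0.03 -0.    0.35] pos [0.4594 0.2039 0.2012] open 0.0852 F [-1.1 -0.2  0.1] q [-0.96  0.04  0.47  1.88 -0.02  1.23 -0.36]
```

View pics/w1.png

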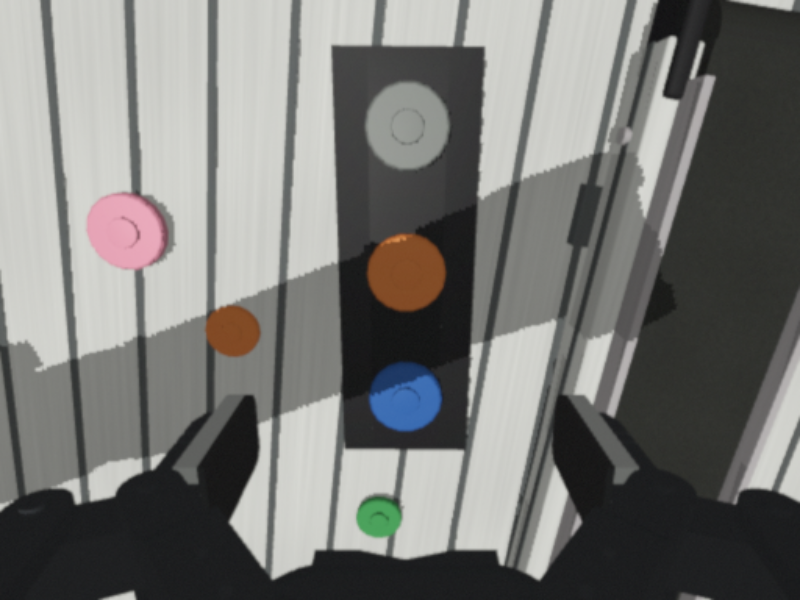

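The picture shows the orange cap at (406,272) in the middle tray hole. The fingers sit over it across the tray's short side, and the cap measures (0.459, 0.204), right under the TCP. I'll part-close and go down.

>>> servo_tool(
  motion=[
    [[0,0,0.04],[0,0,0.3],-0.45],
    [[0,0,0.09],[0,0,0.3],-0.45],
    [[0,0,0.13],[0,0,0.3],-0.45],
    [[0,0,0.16],[0,0,0.3],-0.45],
    [[0,0,0.172],[0,0,0.3],-0.45],
  ],
  squeeze=25,
)

```text
t: 2.28
tool_pos: [0.4586, 0.2035, 0.0278]
ee_rot: [-3.139, 0.001, 1.685]
ft_force: [0.1, -0.3, 0.9]
opening: 0.0619
gripper_force: 0.0
```

>>> servo_tool(
  motion=[
    [[0,0,0],[0,0,0],-0.45],
    [[0,0,0.002],[0,0,0],-0.45],
    [[0,0,0.004],[0,0,0],-0.45],
  ],
)

```text
t: 2.65
tool_pos: [0.4607, 0.2035, 0.0263]
ee_rot: [3.14, -0.001, 1.684]
ft_force: [0.3, 0.0, -0.2]
opening: 0.0616
gripper_force: 0.0
```

```bash
python3 -c "
from h import *
go([.4591,.2040,.02],6.5)"
```

```text
t 2.65 shift mm [ 0.7 -1.5  6.3] turn [ 0.09 -0.06 -0.03] pos [0.4607 0.2035 0.0263] open 0.0616 F [ 0.3  0.  -0.2] q [-0.91  0.27  0.46  2.05 -0.16  0.85 -0.25]
```

>>> servo_tool(
  motion=[
    [[0,-0.001,0.002],[0,0,0],-0.45],
    [[0,-0.001,0.004],[0,0,0],-0.45],
    [[0,-0.001,0.006],[0,0,0],-0.45],
    [[0,-0.001,0.007],[0,0,0],-0.45],
    [[0,-0.001,0.007],[0,0,0],-0.45],
  ],
)

```text
t: 3.28
tool_pos: [0.459, 0.2027, 0.0182]
ee_rot: [-3.141, 0.0, 1.683]
ft_force: [-0.2, -0.0, 0.6]
opening: 0.062
gripper_force: 0.0
```

>>> servo_tool(
  motion=[
    [[0,0,0.001],[0,0,0],-0.45],
    [[0,0,0.002],[0,0,0],-0.45],
    [[0,0,0.002],[0,0,0],-0.45],
  ],
)

```text
t: 3.65
tool_pos: [0.459, 0.2028, 0.0162]
ee_rot: [-3.141, 0.0, 1.684]
ft_force: [-0.2, -0.0, 0.0]
opening: 0.062
gripper_force: 0.0
```

>>> servo_tool(
  motion=[
    [[0,0,0],[0,0,0],-0.2],
    [[0,0,0],[0,0,0],0.0],
    [[0,0,0],[0,0,0],0.3],
    [[0,0,0],[0,0,0],0.3],
  ],
  squeeze=25,
)

```text
t: 4.15
tool_pos: [0.4591, 0.2029, 0.0167]
ee_rot: [3.142, -0.0, 1.684]
ft_force: [-1.6, -1.2, 6.0]
opening: 0.0492
gripper_force: 24.9
```

>>> servo_tool(
  motion=[
    [[0,0,-0.003],[0,0,0],0.3],
    [[0,0,-0.01],[0,0,0],0.3],
    [[0,0,-0.03],[0,0,0],0.3],
    [[0,0,-0.07],[0,0,0],0.3],
    [[0,0,-0.11],[0,0,0],0.3],
  ],
)

```text
t: 4.78
tool_pos: [0.4589, 0.2026, 0.1277]
ee_rot: [-3.141, 0.0, 1.683]
ft_force: [0.2, 0.8, 0.5]
opening: 0.049
gripper_force: 26.1
```

Run:
```python
from h import *
c=cam("wrist"); im=read_camera("wrist"); s=state()
M=R.from_euler('xyz',s["ee_rot"]).as_matrix()
print(proj(c,s["tool_pos"]),s["opening"],s["ft_force"])
for b in blobs(im,(4,110,40),(16,255,255),200): print(b)
cv2.imwrite("pics/w2.png",cv2.resize(im[190:,130:390,::-1],None,fx=3,fy=3))
```

```text
[[266.59566847 260.7599283 ]] 0.04893287626883019 [2.82745808 1.35177586 5.33651325]
(array([259.1 , 258.69]), array([ 206,  208,  108,  101, 8747], dtype=int32))
(array([120.72, 240.7 ]), array([ 100,  221,   43,   40, 1324], dtype=int32))
```

View pics/w2.png

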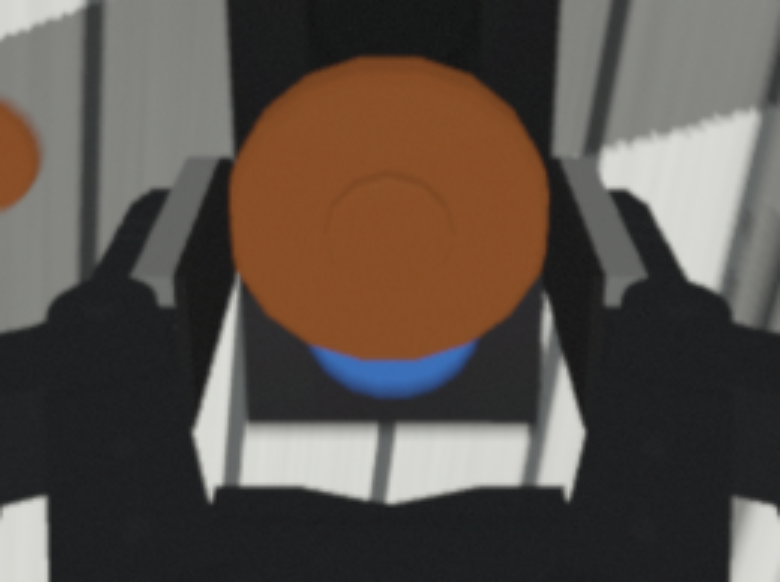

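The cap is held squarely between the pads, centred at about column 390 of the crop. Next I raise it and look at the housing from the wrist camera.

>>> servo_tool(
  motion=[
    [[-0.02,0.01,-0.03],[0,0,0],0.3],
    [[-0.06,0.025,-0.06],[0,0,0],0.3],
    [[-0.11,0.045,-0.09],[0,0,0],0.3],
    [[-0.16,0.065,-0.11],[0,0,0],0.3],
    [[-0.21,0.085,-0.117],[0,0,0],0.3],
  ],
)

```text
t: 5.45
tool_pos: [0.5684, 0.0023, 0.2453]
ee_rot: [3.139, -0.001, 1.684]
ft_force: [0.7, -0.8, -0.5]
opening: 0.0491
gripper_force: 26.2
```

>>> servo_tool(
  motion=[
    [[-0.05,0.02,0],[0,0,0],0.3],
    [[-0.1,0.04,0],[0,0,0],0.3],
    [[-0.14,0.052,0],[0,0,0],0.3],
    [[-0.14,0.052,0],[0,0,0],0.3],
    [[-0.14,0.052,0],[0,0,0],0.3],
  ],
)

```text
t: 6.08
tool_pos: [0.6345, -0.129, 0.2432]
ee_rot: [-3.141, -0.0, 1.684]
ft_force: [0.3, 0.1, -0.5]
opening: 0.049
gripper_force: 26.2
```

Run:
```python
from h import *
c=cam("wrist"); im=read_camera("wrist")
go([.635,-.045,.245],6.5)
cv2.imwrite("pics/w3raw.png",im[:,:,::-1])
t=cv2.resize(im[30:210,140:380],None,fx=3.33,fy=3.33,interpolation=cv2.INTER_CUBIC)
cv2.imwrite("pics/w3.png",t[:,:,::-1])
for b in blobs(im,(4,110,40),(16,255,255),200): print(b)
print(proj(c,[.635,-.045,.127]))
# white rim blob
for b in blobs(im,(0,0,150),(180,45,255),200): print("white",b,onz(c,*b[0],.127))
np.save("c3.npy",np.array([np.r_[c[0],c[1].ravel(),c[2:]]]))
```

```text
t 6.125 shift mm [82.6 10.  -1.7] turn [-0.01 -0.05  0.04] pos [ 0.6345 -0.1282  0.2433] open 0.0493 F [-0.7  0.4 -0.6] q [-0.42  0.39  0.74  1.48 -0.26  1.38  0.45]
(array([258.62, 259.35]), array([ 206,  208,  108,  103, 8702], dtype=int32))
[[273.29235019  85.10280356]]
white (array([208.91,   8.92]), array([177,   0,  52,  27, 782], dtype=int32)) [0.58319963 0.00077768 0.127     ]
white (array([341.88,  41.72]), array([ 323,    0,   39,   90, 2125], dtype=int32)) [ 0.68106964 -0.00971312  0.127     ]
white (array([378.67,  49.78]), array([ 351,    0,   59,  110, 4131], dtype=int32)) [ 0.70894828 -0.01204437  0.127     ]
white (array([404.41, 136.46]), array([ 355,    0,  103,  299, 9709], dtype=int32)) [ 0.74303224 -0.07171671  0.127     ]
white (array([444.29, 140.97]), array([  385,     0,   120,   302, 10989], dtype=int32)) [ 0.77543415 -0.07168265  0.127     ]
white (array([474.43, 174.6 ]), array([ 423,    0,   89,  312, 8661], dtype=int32)) [ 0.8076603  -0.09570339  0.127     ]
white (array([ 19.14, 117.64]), array([   0,    6,   46,  210, 6601], dtype=int32)) [ 0.44111653 
[... 1132 characters left out ...]
 231.02]), array([347, 198,  19,  68, 419], dtype=int32)) [ 0.72061424 -0.15583731  0.127     ]
white (array([ 88.59, 261.94]), array([  51,  220,   75,  101, 5222], dtype=int32)) [ 0.48939033 -0.21169232  0.127     ]
white (array([ 35.31, 285.17]), array([  15,  236,   41,  110, 3171], dtype=int32)) [ 0.43987335 -0.24109774  0.127     ]
white (array([  8.17, 307.57]), array([   0,  239,   23,  129, 2061], dtype=int32)) [ 0.41237713 -0.26831881  0.127     ]
white (array([300.28, 324.37]), array([ 271,  283,   54,   73, 2050], dtype=int32)) [ 0.68727023 -0.25658987  0.127     ]
white (array([382.64, 370.71]), array([374, 356,  21,  28, 490], dtype=int32)) [ 0.77775132 -0.30238517  0.127     ]
```

View pics/w3.png

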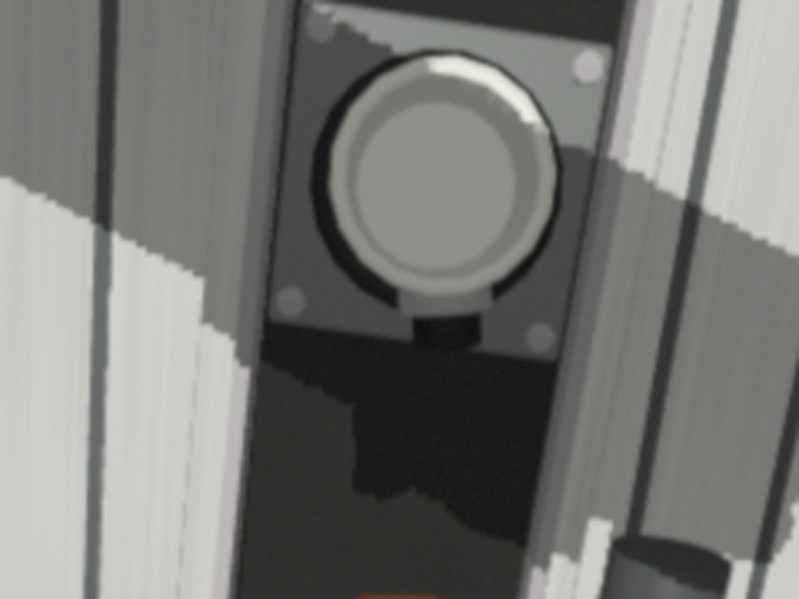

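The housing rim is centred at crop (442.5,175), raw (272.9,82.6). The gland tip is at crop (447,348), raw (274.2,134.5). The cap's top edge shows at the bottom.

Run:
```python
from h import *
a=np.load("c3.npy")[0]; c=(a[:3],a[3:12].reshape(3,3),*a[12:])
m=onz(c,272.9,82.6,.127)
for z in(.098,.101,.107):
    p=onz(c,274.2,134.5,z); d=p-m; print("mouth",m,"tip",p,"len",np.hypot(*d[:2]),"yaw",np.degrees(np.arctan2(d[1],d[0]))+90)
q=[onz(c,*uv,.072) for uv in((140+320/3.33,30+27/3.33),(140+588/3.33,30+66/3.33),(140+290/3.33,30+301/3.33),(140+540/3.33,30+338/3.33))]
print("carrier",np.mean(q,0),[np.degrees(np.arctan2(*(b-a_)[[1,0]])) for a_,b in((q[0],q[1]),(q[2],q[3]))])
s=state();M=R.from_euler('xyz',s["ee_rot"]).as_matrix()
cap=onz(c,260,259.5,s["tool_pos"][2]+.009); print("cap-TCP world",cap-s["tool_pos"], "tool",M.T@(cap-s["tool_pos"]))
l,r=onz(c,206,259,cap[2]),onz(c,314,259,cap[2]); print("diam",np.linalg.norm(l-r))
w=m-cap+s["tool_pos"]; w[2]=.170; go(w,6.5)
print("TCP over mouth",w)
```

```text
mouth [ 0.63448436 -0.04325654  0.127     ] tip [ 0.64195298 -0.0846584   0.098     ] len 0.04207010551054247 yaw 10.225794977104925
mouth [ 0.63448436 -0.04325654  0.127     ] tip [ 0.64177968 -0.08434388  0.101     ] len 0.041729979361047144 yaw 10.068303491430797
mouth [ 0.63448436 -0.04325654  0.127     ] tip [ 0.6414331  -0.08371485  0.107     ] len 0.04105069644694557 yaw 9.745497268793727
carrier [ 0.63461082 -0.0444033   0.072     ] [np.float64(-1.2025789840944565), np.float64(-1.8968330863483724)]
cap-TCP world [-0.00087971  0.00272901  0.009     ] tool [ 0.00281865 -0.00056493 -0.00899764]
diam 0.049559779038479426
t 6.125 shift mm [81.5 10.2 73.3] turn [-0.01 -0.05  0.04] pos [ 0.6345 -0.1282  0.2433] open 0.0493 F [-0.7  0.4 -0.6] q [-0.42  0.39  0.74  1.48 -0.26  1.38  0.45]
TCP over mouth [ 0.63536407 -0.04598556  0.17      ]
```

>>> servo_tool(
  motion=[
    [[0.03,0.004,0.02],[0,0,0],0.3],
    [[0.06,0.007,0.045],[0,0,0],0.3],
    [[0.082,0.01,0.07],[0,0,0],0.3],
    [[0.082,0.01,0.09],[0,0,0],0.3],
    [[0.082,0.01,0.095],[0,0,0],0.3],
  ],
)

```text
t: 6.75
tool_pos: [0.6344, -0.0469, 0.1473]
ee_rot: [-3.14, 0.0, 1.684]
ft_force: [0.2, -0.8, 0.7]
opening: 0.0489
gripper_force: 26.2
```

>>> servo_tool(
  motion=[
    [[0,0,0],[0,0,0],0.3],
    [[0,0,0],[0,0,0],0.3],
    [[0,0,0],[0,0,0],0.3],
  ],
)

```text
t: 7.12
tool_pos: [0.6357, -0.0475, 0.1491]
ee_rot: [3.14, 0.0, 1.683]
ft_force: [0.5, -0.2, -0.6]
opening: 0.0489
gripper_force: 26.2
```

Run:
```python
from h import *
im=read_camera("scene"); it=read_camera("top")
go([.6351,-.045,.1255],6.5)
cv2.imwrite("pics/s4.png",np.hstack([crop(im,185,195,65,65,6),crop(it,220,100,65,65,6)])[:,:,::-1])
```

```text
t 7.225 shift mm [ 2.3 -0.1 23.3] turn [ 0.04  0.   -0.06] pos [ 0.6355 -0.0472  0.1488] open 0.0488 F [ 0.6  0.5 -0.6] q [-0.53  0.42  0.7   1.63 -0.29  1.19  0.34]
```

View pics/s4.png

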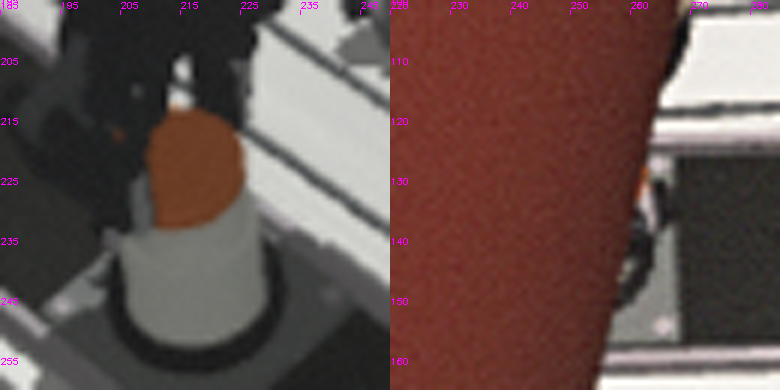

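The scene view shows the cap hanging over the mouth, cap at crop (195,165) above the white body; the top view is blocked by the arm. I'll correct 2 mm and lower slowly.

>>> servo_tool(
  motion=[
    [[0.002,0,0.005],[0,0,0],0.3],
    [[0.002,0,0.01],[0,0,0],0.3],
    [[0.002,0,0.014],[0,0,0],0.3],
    [[0.002,0,0.015],[0,0,0],0.3],
    [[0.002,0,0.015],[0,0,0],0.3],
  ],
)

```text
t: 7.85
tool_pos: [0.635, -0.045, 0.1333]
ee_rot: [-3.141, 0.0, 1.684]
ft_force: [-0.3, 0.7, 0.2]
opening: 0.0487
gripper_force: 26.2
```

>>> servo_tool(
  motion=[
    [[0,0,0.001],[0,0,0],0.3],
    [[0,0,0.002],[0,0,0],0.3],
    [[0,0,0.003],[0,0,0],0.3],
    [[0,0,0.003],[0,0,0],0.3],
    [[0,0,0.003],[0,0,0],0.3],
  ],
)

```text
t: 8.48
tool_pos: [0.6351, -0.0449, 0.1303]
ee_rot: [-3.142, 0.0, 1.684]
ft_force: [-0.6, -0.6, -0.1]
opening: 0.0492
gripper_force: 26.2
```

```bash
python3 -c "
from h import *
go([.6351,-.045,.1255],6.5)"
```

```text
t 8.475 shift mm [-0.1  0.   4.8] turn [-0.    0.   -0.04] pos [ 0.6351 -0.0449  0.1303] open 0.0492 F [-0.6 -0.6 -0.1] q [-0.53  0.44  0.69  1.65 -0.3   1.16  0.35]
```

>>> servo_tool(
  motion=[
    [[0,0,0.001],[0,0,0],0.3],
    [[0,0,0.002],[0,0,0],0.3],
    [[0,0,0.003],[0,0,0],0.3],
    [[0,0,0.003],[0,0,0],0.3],
  ],
)

```text
t: 8.98
tool_pos: [0.635, -0.0449, 0.1272]
ee_rot: [-3.141, 0.0, 1.684]
ft_force: [0.3, 0.7, -0.4]
opening: 0.0493
gripper_force: 26.2
```

>>> servo_tool(
  motion=[
    [[0,0,0.001],[0,0,0],0.3],
    [[0,0,0.0015],[0,0,0],0.3],
    [[0,0,0.0015],[0,0,0],0.3],
  ],
)

```text
t: 9.35
tool_pos: [0.6351, -0.0449, 0.126]
ee_rot: [3.142, -0.0, 1.684]
ft_force: [-0.5, 0.1, 1.2]
opening: 0.0492
gripper_force: 26.3
```

>>> servo_tool(
  motion=[
    [[0,0,0.0005],[0,0,0],0.3],
    [[0,0,0.0008],[0,0,0],0.3],
    [[0,0,0.0008],[0,0,0],0.3],
  ],
)

```text
t: 9.72
tool_pos: [0.6351, -0.045, 0.1258]
ee_rot: [3.141, -0.0, 1.684]
ft_force: [-3.0, 0.4, 7.4]
opening: 0.0491
gripper_force: 26.9
```

>>> servo_tool(
  motion=[
    [[0,0,0.0005],[0,0,0],0.3],
    [[0,0,0.0005],[0,0,0],0.3],
  ],
)

```text
t: 9.98
tool_pos: [0.6352, -0.045, 0.1258]
ee_rot: [3.141, -0.001, 1.684]
ft_force: [-4.5, 0.5, 12.3]
opening: 0.0493
gripper_force: 27.3
```

Contact at the seated height. I'll release.

>>> servo_tool(
  motion=[
    [[0,0,-0.0005],[0,0,0],0.0],
    [[0,0,-0.0005],[0,0,0],-0.4],
    [[0,0,-0.0005],[0,0,0],-0.5],
    [[0,0,-0.0005],[0,0,0],-0.5],
  ],
)

```text
t: 10.48
tool_pos: [0.635, -0.0449, 0.1248]
ee_rot: [-3.141, 0.0, 1.684]
ft_force: [-0.6, -0.5, -0.6]
opening: 0.0643
gripper_force: 0.0
```

>>> servo_tool(
  motion=[
    [[0,0,-0.02],[0,0,0],-0.5],
    [[-0.02,0,-0.06],[0,0,0],-0.7],
    [[-0.06,0,-0.09],[0,0,0],-1],
    [[-0.08,0,-0.1],[0,0,0],-1],
    [[-0.08,0,-0.1],[0,0,0],-1],
  ],
)

```text
t: 11.1
tool_pos: [0.644, -0.1261, 0.2256]
ee_rot: [3.141, 0.001, 1.681]
ft_force: [-0.6, 0.4, -1.0]
opening: 0.0854
gripper_force: 0.0
```

Run:
```python
from h import *
c=cam("wrist"); im=read_camera("wrist"); sc=read_camera("scene"); tp=read_camera("top")
s=state(); np.save("c5.npy",np.r_[c[0],c[1].ravel(),c[2:]])
for b in blobs(im,(4,110,40),(16,255,255),200): print(b,onz(c,*b[0],.135))
out=np.hstack([crop(im,225,45,95,110,4)[:,:380],crop(sc,185,205,60,80,6)[:440,:360]])
cv2.imwrite("pics/m5.png",out[:,:,::-1]);cv2.imwrite("pics/w5raw.png",im[:,:,::-1])
go([.6345,-.0435,.2],10)
```

```text
(array([259.02,  84.22]), array([ 222,   45,   75,   78, 4615], dtype=int32)) [ 0.63424266 -0.04363089  0.135     ]
t 11.25 shift mm [79.3 -0.1 23.5] turn [-0.12 -0.08 -3.43] pos [ 0.6437 -0.1223  0.2234] open 0.0859 F [-0.5  0.5 -0.7] q [-0.42  0.42  0.73  1.49 -0.28  1.35  0.45]
```

View pics/m5.png

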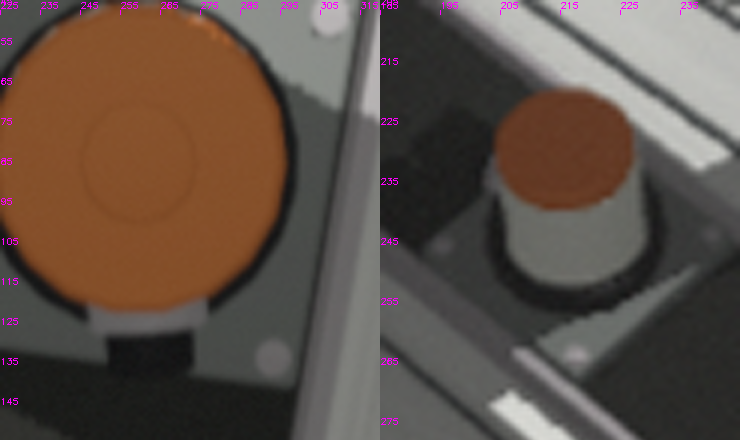

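The cap sits centred and level on the housing, at wrist crop (140,158), with the gland below it at (150,350); the scene crop agrees. Next I look at the inspection camera from above.

>>> servo_tool(
  motion=[
    [[-0.02,-0.015,-0.05],[0,0,0],-1],
    [[-0.06,-0.045,-0.1],[0,0,0],-1],
    [[-0.1,-0.075,-0.112],[0,0,0],-1],
    [[-0.14,-0.105,-0.112],[0,0,0],-1],
    [[-0.18,-0.13,-0.112],[0,0,0],-1],
  ],
)

```text
t: 11.88
tool_pos: [0.5348, -0.3174, 0.3364]
ee_rot: [-3.141, -0.001, 1.686]
ft_force: [-0.4, -0.2, -0.7]
opening: 0.0853
gripper_force: 0.0
```

>>> servo_tool(
  motion=[
    [[-0.03,-0.016,0],[0,0,0],-1],
    [[-0.045,-0.024,0],[0,0,0],-1],
    [[-0.045,-0.024,0],[0,0,0],-1],
    [[-0.045,-0.024,0],[0,0,0],-1],
  ],
)

```text
t: 12.38
tool_pos: [0.5177, -0.3633, 0.3366]
ee_rot: [-3.141, -0.001, 1.686]
ft_force: [0.5, -0.3, -0.6]
opening: 0.0852
gripper_force: 0.0
```

Run:
```python
from h import *
c=cam("wrist"); im=read_camera("wrist"); s=state(); np.save("c6.npy",np.r_[c[0],c[1].ravel(),c[2:]])
cv2.imwrite("pics/w6.png",crop(im,160,70,200,150,4)[:,:,::-1]);cv2.imwrite("pics/w6raw.png",im[:,:,::-1])
print(s["tool_pos"],s["t"],proj(c,[.491,-.318,.19]))
a=np.load("c5.npy"); c5=(a[:3],a[3:12].reshape(3,3),*a[12:])
m=np.array([.6343,-.0436]); p=onz(c5,262.3,138.7,.101)[:2]-m; print(p,np.hypot(*p),np.degrees(np.arctan2(p[1],p[0]))+90)
```

```text
[ 0.51770366 -0.36336803  0.33664483] 12.425 [[235.76190729 128.86551999]]
[ 0.0070504  -0.04057356] 0.04118157600476621 9.857763919199598
```

View pics/w6.png

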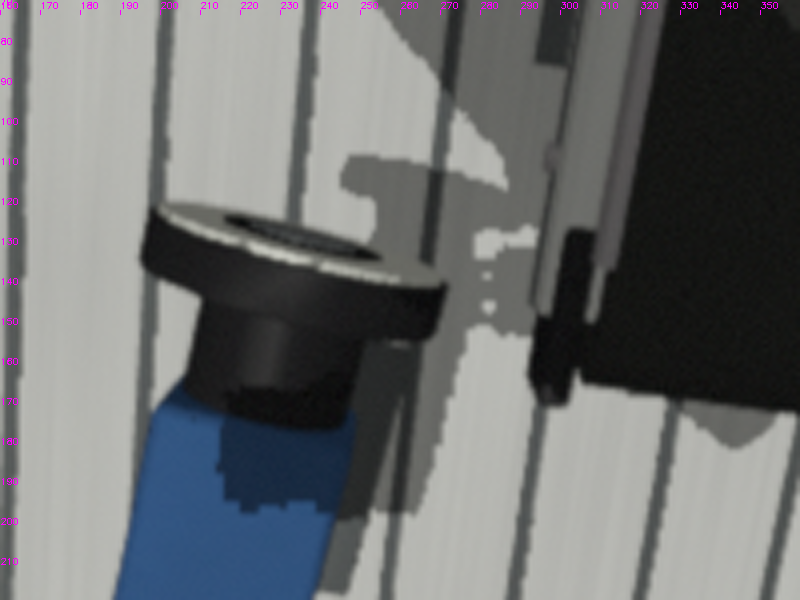

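The ring light's front face runs from crop (157,204) to (447,285). The lens centre is about (302,240), and the blue body's side edges run (155,410)-(113,600) and (352,432)-(313,598).

Run:
```python
from h import *
a=np.load("c6.npy"); c=(a[:3],a[3:12].reshape(3,3),*a[12:])
f=lambda u,v,z: onz(c,160+u/4,70+v/4,z)
l,r=f(157,204,.19),f(447,285,.19); d=r-l
print("ring",l,r,"diam",np.linalg.norm(d),"yaw",np.degrees(np.arctan2(d[1],d[0])),"mid",(l+r)/2, "lens",f(302,240,.19))
for p,q in(((113,600),(155,410)),((313,598),(352,432))):
    e=f(*q,.212)-f(*p,.212); print("edge yaw",np.degrees(np.arctan2(e[1],e[0]))-90)
e=f(352,432,.212)-f(155,410,.212);print("front edge",np.degrees(np.arctan2(e[1],e[0])),np.linalg.norm(e), (f(352,432,.212)+f(155,410,.212))/2)
go([.6343,-.0436,.2],9.9)
```

```text
ring [ 0.45868427 -0.31488372  0.19      ] [ 0.5238103  -0.32516376  0.19      ] diam 0.06593237981646041 yaw -8.970045083981883 mid [ 0.49124729 -0.32002374  0.19      ] lens [ 0.49086125 -0.31900463  0.19      ]
edge yaw -8.662916220699046
edge yaw -6.918661966698764
front edge -0.057273980952138655 0.04188061414579112 [ 0.48550663 -0.35549647  0.212     ]
t 12.425 shift mm [304.1 152.7 136.9] turn [-0.01 -0.05 -3.27] pos [ 0.5177 -0.3634  0.3366] open 0.0855 F [ 0.1  0.2 -0.4] q [-0.09  0.34  0.85  1.37 -0.25  1.55  0.86]
```

>>> servo_tool(
  motion=[
    [[0.05,0.025,0.0],[0,0,-1],-1],
    [[0.1,0.05,0.0],[0,0,-2],-1],
    [[0.15,0.075,0.02],[0,0,-3.3],-1],
    [[0.2,0.1,0.05],[0,0,-3.3],-1],
    [[0.25,0.125,0.08],[0,0,-3.3],-1],
  ],
)

```text
t: 13.05
tool_pos: [0.6126, -0.1007, 0.2574]
ee_rot: [3.141, -0.001, 1.744]
ft_force: [0.5, -0.7, 0.3]
opening: 0.0853
gripper_force: 0.0
```

>>> servo_tool(
  motion=[
    [[0.04,0.02,0.03],[0,0,0],-1],
    [[0.052,0.031,0.055],[0,0,0],-1],
    [[0.052,0.031,0.06],[0,0,0],-1],
    [[0.052,0.031,0.06],[0,0,0],-1],
  ],
)

```text
t: 13.55
tool_pos: [0.6334, -0.0487, 0.1985]
ee_rot: [-3.142, 0.001, 1.741]
ft_force: [0.8, 0.1, 0.5]
opening: 0.0853
gripper_force: 0.0
```

```bash
python3 -c "
from h import *
go([.6343,-.0436,.086],9.9)"
```

```text
t 13.55 shift mm [  4.9   1.8 112.5] turn [-0.    0.03 -0.17] pos [ 0.6334 -0.0487  0.1985] open 0.0853 F [0.8 0.1 0.5] q [-0.53  0.38  0.69  1.58 -0.25  1.28  0.37]
```

>>> servo_tool(
  motion=[
    [[0.004,0.002,0.02],[0,0,0],-1],
    [[0.004,0.002,0.025],[0,0,0],-1],
    [[0.004,0.002,0.025],[0,0,0],-1],
    [[0.004,0.002,0.025],[0,0,0],-1],
  ],
)

```text
t: 14.05
tool_pos: [0.635, -0.044, 0.1734]
ee_rot: [3.141, 0.0, 1.741]
ft_force: [0.5, 0.8, -0.3]
opening: 0.0847
gripper_force: 0.0
```

```bash
python3 -c "
from h import *
go([.6343,-.0436,.086],9.9)"
```

```text
t 14.05 shift mm [ 0.5 -0.7 87.4] turn [ 0.03  0.01 -0.16] pos [ 0.635  -0.044   0.1734] open 0.0847 F [ 0.5  0.8 -0.3] q [-0.53  0.4   0.68  1.6  -0.26  1.23  0.38]
```

>>> servo_tool(
  motion=[
    [[0,-0.0005,0.02],[0,0,0],-1],
    [[0,-0.0005,0.045],[0,0,0],-1],
    [[0,-0.0005,0.068],[0,0,0],-1],
    [[0,-0.0005,0.082],[0,0,0],-1],
    [[0,-0.0005,0.087],[0,0,0],-1],
  ],
)

```text
t: 14.68
tool_pos: [0.6339, -0.0437, 0.0848]
ee_rot: [-3.14, 0.0, 1.741]
ft_force: [-0.1, 0.1, -0.5]
opening: 0.086
gripper_force: 0.0
```

>>> servo_tool(
  motion=[
    [[0,0,0],[0,0,0],-1],
    [[0,0,0],[0,0,0],-0.6],
    [[0,0,0],[0,0,0],-0.4],
    [[0,0,0],[0,0,0],-0.33],
  ],
  squeeze=25,
)

```text
t: 15.18
tool_pos: [0.6346, -0.0437, 0.0863]
ee_rot: [3.141, 0.0, 1.741]
ft_force: [1.1, -0.8, -0.0]
opening: 0.0569
gripper_force: 0.0
```

```bash
python3 -c "
from h import *
go([.6343,-.0436,.086],9.9)"
```

```text
t 15.175 shift mm [ 0.1 -0.3  0.3] turn [ 0.03  0.   -0.14] pos [ 0.6346 -0.0437  0.0863] open 0.0569 F [ 1.1 -0.8 -0. ] q [-0.5   0.48  0.65  1.69 -0.32  1.08  0.42]
```

>>> servo_tool(
  motion=[
    [[0,0,0],[0,0,0],-0.25],
    [[0,0,0],[0,0,0],-0.2],
    [[0,0,0],[0,0,0],0],
    [[0,0,0],[0,0,0],0.2],
    [[0,0,0],[0,0,0],0.2],
  ],
  squeeze=35,
)

```text
t: 15.8
tool_pos: [0.6346, -0.0437, 0.0862]
ee_rot: [3.141, 0.0, 1.741]
ft_force: [-0.5, 0.1, 4.2]
opening: 0.0499
gripper_force: 37.2
```

>>> servo_tool(
  motion=[
    [[0,0,-0.002],[0,0,0],0.2],
    [[0,0,-0.005],[0,0,0],0.2],
    [[0,0,-0.01],[0,0,0],0.2],
    [[0,0,-0.016],[0,0,0],0.2],
    [[0,0,-0.022],[0,0,0],0.2],
  ],
)

```text
t: 16.42
tool_pos: [0.6344, -0.0437, 0.1084]
ee_rot: [3.141, 0.0, 1.741]
ft_force: [-0.9, 0.2, -2.1]
opening: 0.0503
gripper_force: 36.8
```

>>> servo_tool(
  motion=[
    [[0,0,-0.01],[0,0,0],0.2],
    [[0,0,-0.022],[0,0,0],0.2],
    [[0,0,-0.034],[0,0,0],0.2],
    [[0,0,-0.042],[0,0,0],0.2],
    [[0,0,-0.045],[0,0,0],0.2],
  ],
)

```text
t: 17.05
tool_pos: [0.6346, -0.0437, 0.1536]
ee_rot: [3.141, 0.0, 1.741]
ft_force: [0.7, 0.7, -1.7]
opening: 0.0502
gripper_force: 36.8
```

```bash
python3 -c "
from h import *
go([.517,-.151,.1493],-8.7)"
```

```text
t 17.05 shift mm [ -85.8 -134.1    4.2] turn [ 4.000e-02 -1.000e-02  1.847e+01] pos [ 0.6346 -0.0437  0.1536] open 0.0502 F [ 0.7  0.7 -1.7] q [-0.52  0.41  0.68  1.63 -0.27  1.2   0.38]
```

The lift worked, and a weight of about 2 N shows. I'll carry it to the focus point slowly.

>>> servo_tool(
  motion=[
    [[-0.005,-0.008,0],[0,0,1],0.2],
    [[-0.014,-0.022,0],[0,0,3],0.2],
    [[-0.025,-0.039,0],[0,0,5.5],0.2],
    [[-0.036,-0.056,0.001],[0,0,8],0.2],
    [[-0.046,-0.072,0.002],[0,0,10],0.2],
  ],
)

```text
t: 17.68
tool_pos: [0.5699, -0.1026, 0.1509]
ee_rot: [-3.142, -0.0, 1.563]
ft_force: [0.7, 0.8, -2.0]
opening: 0.0507
gripper_force: 36.8
```

```bash
python3 -c "
from h import *
go([.517,-.151,.1493],-8.7)"
```

```text
t 17.675 shift mm [-48.8 -52.5   1.6] turn [-0.   -0.01  8.26] pos [ 0.5699 -0.1026  0.1509] open 0.0507 F [ 0.7  0.8 -2. ] q [-0.53  0.3   0.75  1.77 -0.22  1.16  0.29]
```

>>> servo_tool(
  motion=[
    [[-0.012,-0.013,0],[0,0,2],0.2],
    [[-0.024,-0.026,0],[0,0,4],0.2],
    [[-0.036,-0.038,0.001],[0,0,6],0.2],
    [[-0.045,-0.048,0.002],[0,0,7.7],0.2],
    [[-0.049,-0.0525,0.002],[0,0,8.3],0.2],
  ],
)

```text
t: 18.3
tool_pos: [0.5179, -0.1507, 0.1489]
ee_rot: [-3.142, -0.0, 1.42]
ft_force: [-0.0, 0.3, -1.9]
opening: 0.0501
gripper_force: 36.9
```

>>> servo_tool(
  motion=[
    [[0,0,0],[0,0,0],0.2],
    [[0,0,0],[0,0,0],0.2],
    [[0,0,0],[0,0,0],0.2],
  ],
)

```text
t: 18.68
tool_pos: [0.5189, -0.1496, 0.1489]
ee_rot: [3.142, 0.0, 1.423]
ft_force: [0.7, -0.6, -1.2]
opening: 0.0504
gripper_force: 36.9
```

Run:
```python
from h import *
c=cam("wrist"); im=read_camera("wrist"); sc=read_camera("scene"); tp=read_camera("top")
go([.517,-.151,.1493],-8.7)
for b in blobs(im,(4,110,40),(16,255,255),200): print(b[0],b[1],onz(c,*b[0],.198))
cs=cam("scene");ct=cam("top")
print("scene joint exp",proj(cs,[.517,-.151,.19]),"top",proj(ct,[.517,-.151,.19]))
out=np.hstack([crop(sc,165,95,80,110,5),crop(im,190,190,100,140,4)[:550,:400]])
cv2.imwrite("pics/f.png",out[:,:,::-1]);print(out.shape)
```

```text
t 18.825 shift mm [-1.4 -1.5 -0.4] turn [-0.    0.01  0.19] pos [ 0.5187 -0.1498  0.1489] open 0.0503 F [ 0.5 -0.5 -2.6] q [-0.52  0.21  0.82  1.87 -0.17  1.13  0.21]
[259.27 306.66] [  188   250   144   108 12379] [ 0.51911976 -0.14234372  0.198     ]
scene joint exp [[215.72297446 157.84675216]] top [[302.32404678 170.72158812]]
(550, 800, 3)
```

View pics/f.png

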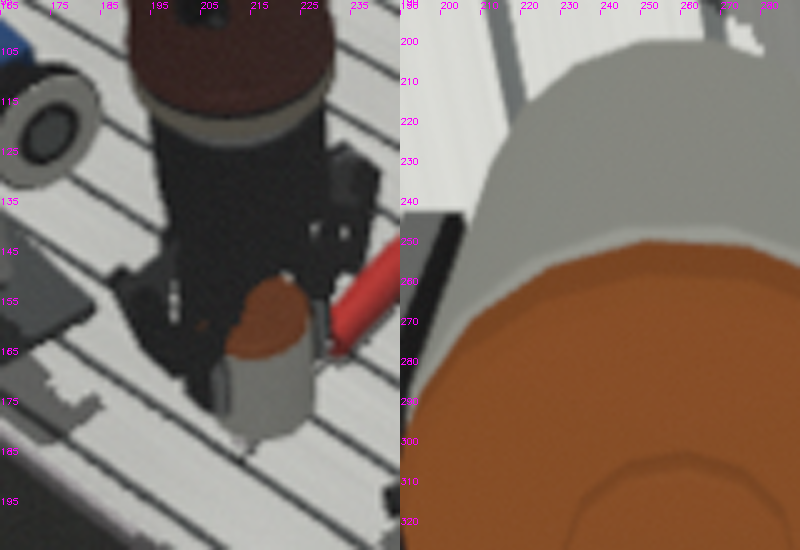

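The housing is held upright at scene crop (265,390), with the cap seated and an even light rim line in the wrist crop. I'll make a last 1.5 mm correction and let it settle.

>>> servo_tool(
  motion=[
    [[-0.0005,-0.0005,0],[0,0,0],0.2],
    [[-0.0013,-0.0014,-0.0003],[0,0,0.2],0.2],
    [[-0.0013,-0.0014,-0.0003],[0,0,0.2],0.2],
    [[-0.0013,-0.0014,-0.0003],[0,0,0.2],0.2],
    [[-0.0013,-0.0014,-0.0003],[0,0,0.2],0.2],
  ],
)

```text
t: 19.45
tool_pos: [0.517, -0.1511, 0.1492]
ee_rot: [3.142, 0.0, 1.418]
ft_force: [-0.4, 0.1, -3.2]
opening: 0.0503
gripper_force: 36.9
```

>>> servo_tool(
  motion=[
    [[0,0,0],[0,0,0],0.2],
    [[0,0,0],[0,0,0],0.2],
    [[0,0,0],[0,0,0],0.2],
    [[0,0,0],[0,0,0],0.2],
  ],
)

```text
t: 19.95
tool_pos: [0.5169, -0.1511, 0.1492]
ee_rot: [-3.142, 0.0, 1.418]
ft_force: [-1.0, 1.2, -2.8]
opening: 0.0502
gripper_force: 36.9
```

Run:
```python
from h import *
go([.517,-.151,.1493],-8.7)
print(np.abs(state()["joint_velocities"]).max())
print(job_done())
```

```text
t 19.95 shift mm [ 0.1  0.  -0.1] turn [-0.    0.   -0.04] pos [ 0.5169 -0.1511  0.1492] open 0.0502 F [-1.   1.2 -2.8] q [-0.52  0.21  0.82  1.87 -0.17  1.13  0.21]
0.0014349947102201806
the job is handed in; nothing more can be done
None
```

The job is handed in at 20 s of the 64 s allowed: the orange cap is seated on the housing, which is held still and level at the measured focus point, port towards the camera; I did not re-check the carrier by camera after the lift.

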